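# Hold the matching square in the corner of the tall stand

### The job

Check the taller of the two posts for squareness: of the two steel squares pick up the larger one, which belongs to it, and stand it upright on that stand's plate with its straight back (the side where blade and foot end flush) towards the post. Push it into the corner, centred on the post, until its foot sits flat on the plate and its back lies flat against the post, and finish still gripping it and pressing it against both; do not let go. Leave the smaller square and everything else on the bench where it is.

Things in the scene. Friction and masses are not known exactly. Their poses are not given: they have to be found in the camera images.
- large_square: Larger of two plain steel squares, standing upright on its foot, about 0.26 kg. Origin: centre of the underside; z up, x along the foot towards the flat back face. Foot 70 (x) by 36 (y) by 12 mm high. Blade 32 mm wide (x +3 to +35 mm), 8 mm thick (y, centred), top 125 mm above the underside. Blade edge and foot end are flush at x = +35 mm: the back face, looking along +x.
- large_square_heel (a point): Middle of the lower back edge of the large square, where its back face and its underside meet: x = +35 mm, z = 0 on that square. Axes as the square's.
- large_square_grip (a point): Point inside the large square's blade, mid-width (16 mm from the back face) and mid-thickness, 111 mm above the underside, 14 mm below the top: a good place to pinch the blade across its 8 mm thickness (along the square's y).
- small_square: The smaller steel square, not wanted: foot 50 x 28 x 10 mm, blade 24 mm wide, 7 mm thick, top at 80 mm. Origin: centre of the foot's underside; axes as for the large square.
- tall_stand: Stand with the taller post, fixed. Origin: centre of the plate's underside, on the bench; z up; x along the plate towards the post. Plate 130 (x) by 100 mm (y), top 12 mm above the bench. Post 30 x 30 mm, centred on y = 0, x +20 to +50 mm, top 102 mm above the bench. Its face at x = +20 mm, looking along -x, and the plate's top form the inner corner; the plate before it is bare for 85 mm.
- tall_stand_corner (a point): Middle of the tall stand's inner corner: on the line where the post's front face meets the plate's top, 12 mm above the bench. Axes as the stand's.
- tall_stand_plate: The tall stand's base plate (same origin and axes as the stand).
- tall_stand_post: The tall stand's upright post (same origin and axes as the stand).
- short_stand: The other stand, fixed to the bench, not to be used: plate 100 x 80 mm with its top 10 mm above the bench, post 22 x 22 mm from x = +16 to +38 mm, top 60 mm above the bench. Origin and axes as for the tall stand.
- sample_cup_1: Bystander, loose: sample cup with screw lid, 61 mm across, 59 mm tall. Origin: centre of its underside.
- weight_100: Bystander, loose: knobbed test weight, 22 mm across, 44 mm tall. Origin: centre of its underside.
- crucible_1: Bystander, loose: small conical crucible, 45 mm across, 32 mm tall. Origin: centre of its underside.
- vial_1: Bystander, loose: small capped vial, 22 mm across, 50 mm tall. Origin: centre of its underside.
- petri_2: Bystander, loose: empty petri dish, 92 mm across, 15 mm tall. Origin: centre of its underside.
- tweezers_a: Bystander, loose: tweezers lying flat, 16 x 140 x 9 mm. Origin: centre of its underside.
- marker_1: Bystander, loose: marker pen lying flat, 17 x 126 x 16 mm. Origin: centre of its underside.
- timer_1: Bystander, loose: square bench timer, 66 x 66 x 20 mm. Origin: centre of its underside.
Mind the look-alikes: they are no part of the job. Leave any red look-alike of the large_square alone.

How it is judged:
By the outcome, as a careful person would: the job done as asked, in the order asked, and still so for the second after the job is handed in, while the arm keeps its last pose, push and grip.
It also fails if it takes over 51 s, if anything falls off the work surface, if the arm or the gripper's body presses on something with over 40 N, if the wrist force passes 120 N, or if a joint passes its speed limit or range.

### The arm

A 6-joint arm with a two-finger parallel gripper is mounted at the origin on a cart in front of the work surface, level with it; the furniture and walls round the work are solid. World frame = base frame: x ahead of the robot, y to its left, z up, the work surface at z = 0. Lengths are in mm, angles in degrees, forces in N, time in s.
With the tool pointing down it reaches from about 350 to 725 mm from the base axis. Payload 6 kg.
Tool frame: the origin (TCP) lies at the centre of the arm's flange, where the gripper is bolted on; the fingertips stand 173 mm ahead of it and the grasp point (between the pads) lies 155 mm ahead of it; z points along the fingers, y is the line along which they close (so a half turn about z gives the same grasp; the last joint's range is limited). The gripper opens to 85 mm and grips with 20 to 120 N. Pads are 22 mm wide; open, the fingers measure 114 mm over their backs; the gripper's body (76 mm by 85 mm) begins 54 mm behind the grasp point. The pads swing forward as they close: fully open they stand 13 mm farther back than shut.
Start: joints at [-55.021, 2.303, 4.859, 0, -92.561, -19.12], TCP at [163.987, -577.15, 404.661] pointing down, gripper open.
Joint ranges: [-146.85, 146.85], [-73.84, 115.35], [-62.03, 85.46], [-188.31, 113.3], [-161.28, -10.13], [-171.36, 171.36]. Speed limits (degrees/s): [147.25, 147.25, 172.46, 180, 180, 180].

### API

Orientations are given as [roll, pitch, yaw] about the fixed x, y, z axes, in that order (R = Rz(yaw) Ry(pitch) Rx(roll)).
In Python, from bench import robot, vision gives the robot as it stands. The module is installed in compiled form; this text tells all that it offers.
- The arm moves only by the tool move_arm, never from a script. Its argument "commands" is a list that holds one entry, the list of rows, each a list of 7 numbers: the shift along the world's x, y, z in mm, then the turn, a rotation vector about the world's x, y, z in degrees, then the gripper's target within -1 to 1 (fully open at 1, half-way at 0, shut at -1). In form: [[[x, y, z, ax, ay, az, hand], ...]]. A call has exactly 5 rows; each row is the pose to reach, as a shift and turn from the pose commanded when the call began; what a row does not reach only later rows make up. A row lasts 1/8 s, in which the tool goes at most 62.5 mm and 10.7 degrees, less where a joint would pass 70% of its speed; a pose out of reach is approached as far as the arm can. A call with a gripper value outside its range is refused whole. The fingers move at their own pace and stop on an object; "force" is the grip in N (left out, the last holds). Time passes only in rows, so rows that repeat a pose let the fingers close, or fill a call up. It gives the time, the measured TCP pose, the force, the opening and the grip force at its end, in the units of the state.
- robot.read_state(): the state, without advancing time (a new reading comes with each control period).
- vision.camera(name): name is "side" or "top" or "wrist"; returns a dict with "img" (384x512x3 uint8, red, green, blue), "mtx" (3x3 intrinsics, pixels), "view" (4x4, takes a point from world to camera coordinates); the wrist camera has in their place "T_tool_cam" (4x4, takes a point from camera to tool coordinates, whose origin is the TCP and whose axes are the flange's). Camera axes: x right, y up, looking along -z (the intrinsics and any distortion apply to the point x, -y, -z); pixel columns grow to the right and rows downward; lengths in mm; the calibration is good to about 2 mm. A picture is of the moment at which its call begins: read the wrist's pose just before it. There is no depth.
- robot.hand_in(): hands the job in; it is judged then, once.
The state is a dict: "clock": time; "q": joint angles; "joint_vel": joint speeds; "joint_torque": joint torques, N m; "ee_pos": TCP position; "ee_rot": TCP orientation; "ft_force": force on the tool from outside, world axes, zero at the start; "torque": the same for the moment, N m; "width": finger opening in mm; "gripper_force": force on a finger pad.
Only numpy, scipy, OpenCV 4.12 (cv2) and the standard library are available. Lean on these libraries where they do the work, as an engineer would, in place of code of your own. Each camera call takes 0.05 s, during which the arm holds its last target. There are 200 camera calls.

## Working session

There is one attempt and no reset: what is moved stays moved. The work goes in short steps, Python scripts to look and compute and a tool call to move; the robot and the scene stay as the last step left them, time stands still between calls to the robot, and variables do not carry over. Pictures are saved under pics/ and viewed, at most 10 in all, crops included, and the job is handed in when it is done.

Besides the shell and the picture viewer there is one more tool, called after "Emit:" by a JSON object that holds its "name" and its "arguments". move_arm: Moves the arm, as the interface text tells. Its arguments: {"type":"object","properties":{"commands":{"type":"array","items":{"type":"array","items":{"type":"array","items":{"type":"number"}}}},"force":{"type":"number"}},"required":["commands"]}

```bash
mkdir -p pics; cat > h.py <<'E'
import numpy as np,cv2,json
from bench import robot,vision
from scipy.spatial.transform import Rotation as R
def snap(n):
    c=vision.camera(n)
    return c
def ray(c,u,v):
    K=np.array(c["mtx"]);V=np.array(c["view"])
    d=np.linalg.solve(K,[u,v,1.]);d=np.array([d[0],-d[1],-d[2]])
    Rm=V[:3,:3];return -Rm.T@V[:3,3],Rm.T@d
def onz(c,u,v,z):
    o,d=ray(c,u,v);return o+d*(z-o[2])/d[2]
def proj(c,P):
    P=np.atleast_2d(P);V=np.array(c["view"]);p=P@V[:3,:3].T+V[:3,3]
    q=np.c_[p[:,0],-p[:,1],-p[:,2]]@np.array(c["mtx"]).T
    return q[:,:2]/q[:,2:]
E
python3 - <<'E'
from h import *
import pickle
for n in("top","side"):
    c=snap(n);pickle.dump(c,open(n+".pkl","wb"));print(c.keys(),np.array(c["mtx"]).round(1).tolist(),np.array(c["view"]).round(3).tolist())
    cv2.imwrite(f"pics/{n}0.png",cv2.resize(c["img"][:,:,::-1],(800,600),interpolation=cv2.INTER_CUBIC))
s=robot.read_state();print(s)
E
```

```text
dict_keys(['img', 'mtx', 'view']) [[423.8, 0.0, 255.4], [0.0, 423.8, 194.0], [0.0, 0.0, 1.0]] [[-0.001, -1.0, 0.01, -166.93], [0.989, 0.0, 0.145, -511.449], [-0.145, 0.01, 0.989, -1808.918], [0.0, 0.0, 0.0, 1.0]]
dict_keys(['img', 'mtx', 'view']) [[493.6, 0.0, 241.4], [0.0, 493.6, 192.4], [0.0, 0.0, 1.0]] [[-0.971, -0.238, 0.016, 431.31], [0.136, -0.499, 0.856, -222.727], [-0.196, 0.833, 0.517, -1573.835], [0.0, 0.0, 0.0, 1.0]]
{'clock': 0.1, 'q': array([-5.50217615e+01,  2.33523108e+00,  4.80699877e+00, -2.45136911e-02,
       -9.25604807e+01, -1.91196583e+01]), 'joint_vel': array([ 0.05154645, -0.03168665,  0.20914578,  0.06250935,  0.06479757,
        0.06159976]), 'joint_torque': array([-5.44885566e-03, -3.69344866e+01,  3.48280549e+01,  6.95174083e+00,
       -4.60392883e-03, -7.59968088e-09]), 'ee_pos': array([ 164.04812221, -577.11842293,  403.76441045]), 'ee_rot': array([ 1.79908159e+02, -5.91727816e-03, -1.64140339e+02]), 'ft_force': array([-0.40505017, -0.29238775, -0.50837159]), 'torque': array([-0.03362836, -0.03739087,  0.02163224]), 'gripper_force': 0.0, 'width': 85.23527522780084}
```

View pics/top0.png

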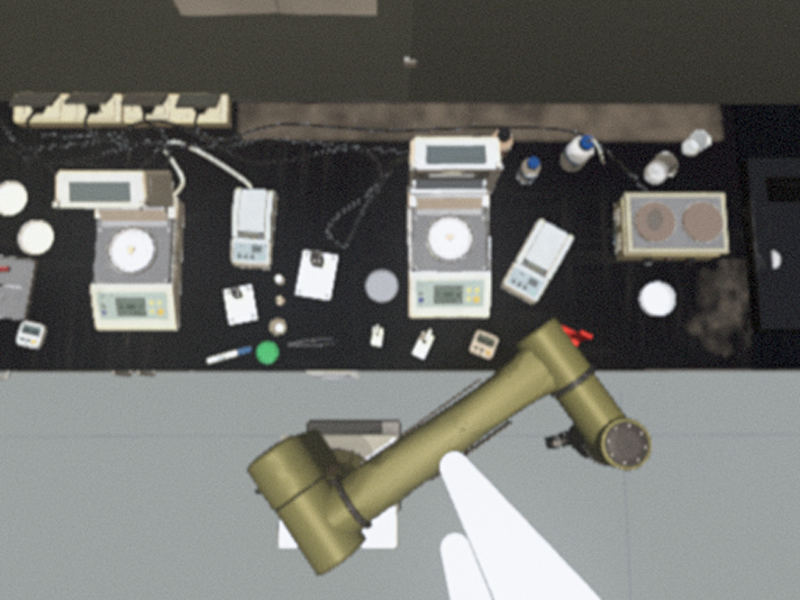

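View pics/side0.png

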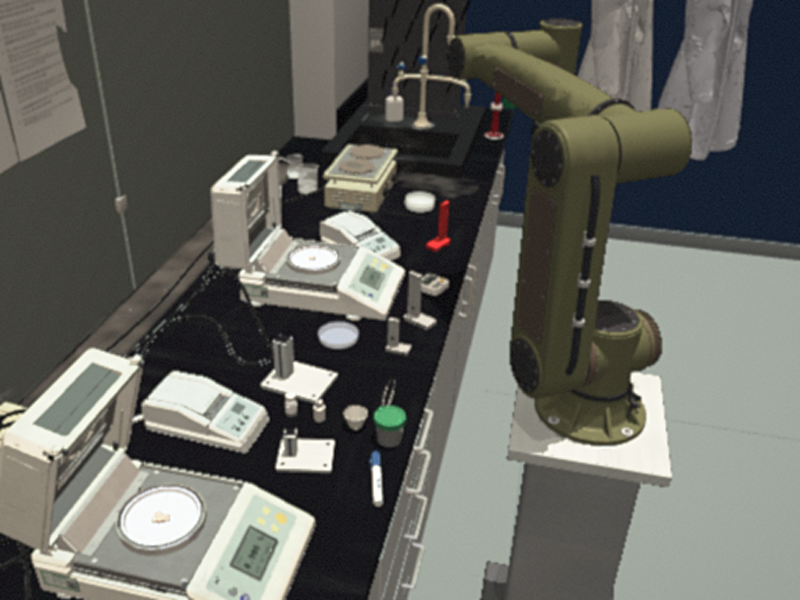

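Side picture, 800-scale: grey large square at (415,300), smaller grey square at (397,337), red look-alike at (440,225). The tall stand is at (298,375), the short one at (303,450). In the top view the large square is at (423,345), the small one at (377,335), the tall stand at (317,275) and the short stand at (240,305). The taller grey square fits the description. I'll get rough positions now and confirm with the wrist camera.

```bash
python3 - <<'E'
from h import *
import pickle
t=pickle.load(open("top.pkl","rb"));s=pickle.load(open("side.pkl","rb"))
f=.64
for n,u,v,z in[("large",423,348,12),("small",377,340,10),("red",575,335,12),("tallplate",317,275,12),("short",240,305,10),("crucible",278,327,15),("cup",267,352,59),("tweezers",312,342,5),("petri",381,286,10),("timer",484,344,15)]:
    print(n,onz(t,u*f,v*f,z).round())
for n,u,v,z in[("large foot",419,320,12),("small foot",399,349,10),("plate",298,380,12)]: print("side",n,onz(s,u*f,v*f,z).round())
w=snap("wrist");print(np.array(w["mtx"]).round(1).tolist(),np.array(w["T_tool_cam"]).round(3).tolist())
a=t["img"][195:235,225:325][:,:,::-1];b=s["img"][165:235,225:310][:,:,::-1]
im=np.zeros((600,800,3),np.uint8);a=cv2.resize(a,None,fx=4,fy=4,interpolation=2);b=cv2.resize(b,None,fx=4.7,fy=4.7,interpolation=2)
im[:a.shape[0],:a.shape[1]]=a;im[200:200+b.shape[0],:400][:, :b.shape[1]]=b
b=s["img"][205:310,165:260][:,:,::-1];b=cv2.resize(b,None,fx=3.8,fy=3.8,interpolation=2);im[180:180+b.shape[0],410:410+b.shape[1]]=b
cv2.imwrite("pics/crop.png",im)
E
```

```text
large [ 388. -234.   12.]
small [ 411. -105.   10.]
red [ 425. -663.   12.]
tallplate [596.  66.  12.]
short [510. 282.  10.]
crucible [447. 172.  15.]
cup [374. 193.  59.]
tweezers [406.  77.   5.]
petri [ 565. -116.   10.]
timer [ 399. -405.   15.]
side large foot [ 397. -225.   12.]
side small foot [418. -97.  10.]
side plate [598.  73.  12.]
[[269.8, 0.0, 254.1], [0.0, 269.8, 187.0], [0.0, 0.0, 1.0]] [[-0.001, 0.952, 0.305, 77.785], [1.0, 0.001, 0.001, -0.892], [0.001, 0.305, -0.952, 31.378], [0.0, 0.0, 0.0, 1.0]]
```

View pics/crop.png

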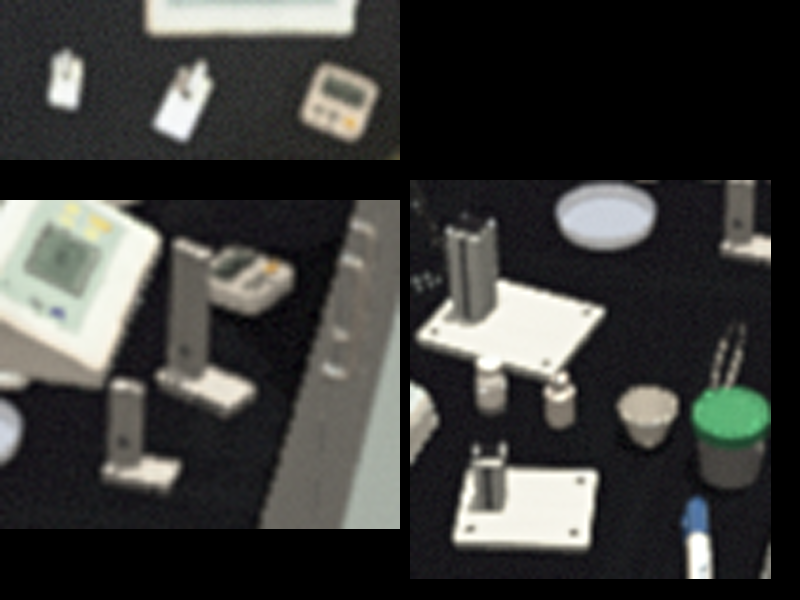

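Crop: the grey squares are large at (195,320) and small at (130,430). The taller blade (~125 mm) with the longer foot fits the large square. Its flush back side points to +x, slightly -y. The stands are tall post (475,270), with the plate below it, and short post (490,480). I'll move the wrist camera above the large square.

Emit:
{"name": "move_arm", "arguments": {"commands": [[[45,45,0,0,0,-9,1],[90,90,0,0,0,-18,1],[135,135,0,0,0,-27,1],[180,180,0,0,0,-36,1],[225,225,0,0,0,-46,1]]]}}

```text
clock: 0.78
ee_pos: [380.1, -360.8, 404.6]
ee_rot: [180.0, 0.0, 150.4]
ft_force: [0.0, -0.2, 0.3]
width: 85.4
gripper_force: 0.0
```

Emit:
{"name": "move_arm", "arguments": {"commands": [[[35,39,0,0,0,0,1],[69,78,0,0,0,0,1],[69,78,0,0,0,0,1],[69,78,0,0,0,0,1],[69,78,0,0,0,0,1]]]}}

```text
clock: 1.4
ee_pos: [447.5, -285.3, 404.7]
ee_rot: [180.0, 0.0, 150.6]
ft_force: [-0.2, 0.9, 0.2]
width: 85.3
gripper_force: 0.0
```

```bash
cat >> h.py <<'E'
import pickle
def wsnap(tag):
    s=robot.read_state();c=vision.camera("wrist")
    T=np.eye(4);T[:3,:3]=R.from_euler("xyz",s["ee_rot"],degrees=True).as_matrix();T[:3,3]=s["ee_pos"]
    c["view"]=np.linalg.inv(T@np.array(c["T_tool_cam"]));pickle.dump(c,open(tag+".pkl","wb"))
    cv2.imwrite(f"pics/{tag}.png",cv2.resize(c["img"][:,:,::-1],(800,600),interpolation=cv2.INTER_CUBIC))
    print(s["clock"],s["ee_pos"].round(1),s["ee_rot"].round(2),s["q"].round(1),s["ft_force"].round(1),s["width"].round(1));return c
E
python3 -c "
from h import *
wsnap('w1')"
```

```text
Traceback (most recent call last):
  File "h.py", line 23, in wsnap
    print(s["clock"],s["ee_pos"].round(1),s["ee_rot"].round(2),s["q"].round(1),s["ft_force"].round(1),s["width"].round(1));return c
                                                                                                      ^^^^^^^^^^^^^^^^
AttributeError: 'float' object has no attribute 'round'
```

View pics/w1.png

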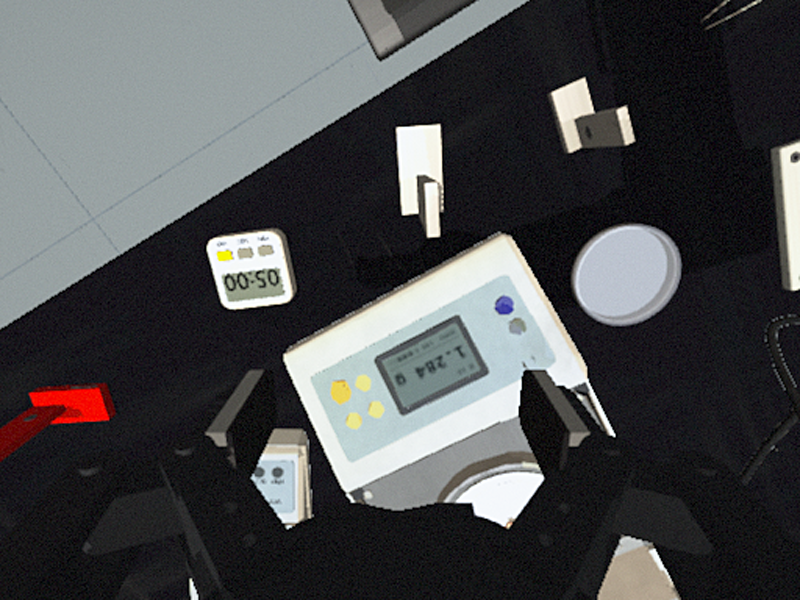

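Wrist view (800-scale): the large square's foot is at (420,170) with the blade top at (431,210). The small square is at (590,115), the red look-alike at (70,405), and the balance sits just behind the square. Next I fit the large square's pose by its silhouette.

```bash
sed -i 's/s\["width"\].round(1)/round(s["width"],1)/' h.py; cat >> h.py <<'E'
from scipy.optimize import minimize
LS=[((-35,35),(-18,18),(0,12)),((3,35),(-4,4),(0,125))]
SS=[((-25,25),(-14,14),(0,10)),((1,25),(-3.5,3.5),(0,80))]
TS=[((-65,65),(-50,50),(0,12)),((20,50),(-15,15),(0,102))]
def render(c,boxes,x,y,yaw,z=0,S=4):
    m=np.zeros((384*S,512*S),np.uint8);Rm=R.from_euler("z",yaw,degrees=True).as_matrix()
    for b in boxes:
        P=np.array([[i,j,k] for i in b[0] for j in b[1] for k in b[2]])@Rm.T+[x,y,z]
        p=(proj(c,P)+.5)*S
        cv2.fillConvexPoly(m,cv2.convexHull((p*16).astype(np.int32)),255,shift=4)
    return cv2.resize(m,(512,384),interpolation=cv2.INTER_AREA)/255.
def fit(c,boxes,p0,lo=25,hi=70,pad=15):
    g=c["img"].max(2).astype(float);a=np.clip((g-lo)/(hi-lo),0,1)
    r=render(c,boxes,*p0);ys,xs=np.where(r>.5);sl=np.s_[max(ys.min()-pad,0):ys.max()+pad,max(xs.min()-pad,0):xs.max()+pad]
    f=lambda p:np.abs(render(c,boxes,*p)[sl]-a[sl]).sum()
    best=min((minimize(f,[p0[0],p0[1],p0[2]+d],method="Nelder-Mead",options=dict(initial_simplex=np.array([p0[0],p0[1],p0[2]+d])+[[0,0,0],[8,0,0],[0,8,0],[0,0,8]],xatol=.02,fatol=.02)) for d in(-8,0,8)),key=lambda r:r.fun)
    return best.x.round(2),best.fun,r.sum()
def overlay(c,boxes,p,crop,fn,k=5):
    r=render(c,boxes,*p,S=8);y0,y1,x0,x1=crop
    im=cv2.resize(np.ascontiguousarray(c["img"][y0:y1,x0:x1,::-1]),None,fx=k,fy=k,interpolation=2)
    m=(cv2.resize(r[y0:y1,x0:x1],None,fx=k,fy=k)>.5).astype(np.uint8)
    cs,_=cv2.findContours(m,0,1);raw=im.copy();cv2.drawContours(im,cs,-1,(0,0,255),1);cv2.imwrite(fn,np.hstack([raw,im]))
E
python3 - <<'E'
from h import *
c=pickle.load(open("w1.pkl","rb"))
f=.64
for u,v in[(397,126),(441,124)]: print(onz(c,u*f,v*f,12).round(1))
g=c["img"].max(2);print(g[100:160:4,240:300:4])
p,e,a=fit(c,LS,(390,-230,-30));print(p,e,a)
p2,e2,a2=fit(c,SS,(415,-100,-8));print("small",p2,e2,a2)
overlay(c,LS,p,(65,165,235,305),"pics/w1fit.png")
E
```

```text
[ 359.4 -236.3   12. ]
[ 375.3 -205.    12. ]
[[ 37  30  30  22 255 248 248 248 248 244 247  27  35  26  20]
 [ 25  23  33  28 255 249 248 248 249 245 247  15  15  29  25]
 [ 26  29  22  29 255 249 248 248 249 245 247  11  29  25  29]
 [ 23  25  25  22 255 249 250 134 132 252 247   3  15  24  24]
 [ 33  27  34  31 236 248 249  70  74 153 223   1  26  14  25]
 [ 32  29  35  34 203 249 249  73 246 249 168   3  34  31  25]
 [ 27  33  27  25 201 249 248  65 221 248 221   7  33  16  24]
 [ 34  24  21  31 183 247 247  69 204 246 212   0  19  35  17]
 [ 32  21  27  16  86 247 246  53 187 246 220   8  21  27  24]
 [ 19  26  26  16  26 255 229  57 164 245 232  21  31  27  16]
 [ 25  29  20  28  23  25  23  34 140 245 242  20  30  27  20]
 [ 17  22  31  32  27  17  29  21 101 245 243  25  27  25  31]
 [ 22  28  23  29  30  21  21  30  67 244 250  32  15  10  14]
 [ 22  29  19  29  24  26  23  26  21  34   0  26  18  14  13]
 [ 33  25  22  25  32  27  32  21  17  16  21  20  17  14  14]]
[ 397.94 -236.59  -24.99] 331.60261437908497 1797.627450980392
small [ 422.29 -107.65   -6.23] 299.10980392156864 1726.533333333333
```

View pics/w1fit.png

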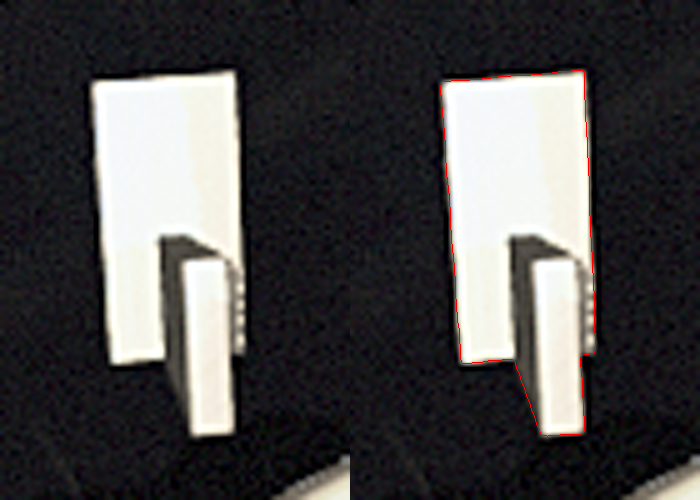

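Emit:
{"name": "move_arm", "arguments": {"commands": [[[0,60,0,0,0,3,1],[20,120,0,0,0,6,1],[50,175,0,0,0,9,1],[80,230,0,0,0,12,1],[115,280,0,0,0,15,1]]]}}

```text
clock: 2.08
ee_pos: [563.4, -3.5, 405.5]
ee_rot: [180.0, 0.1, 165.8]
ft_force: [0.5, -0.1, 0.5]
width: 85.7
gripper_force: 0.0
```

Emit:
{"name": "move_arm", "arguments": {"commands": [[[35,30,0,0,0,0,1],[62,45,0,0,0,0,1],[62,45,0,0,0,0,1],[62,45,0,0,0,0,1],[62,45,0,0,0,0,1]]]}}

```text
clock: 2.7
ee_pos: [624.5, 39.5, 405.4]
ee_rot: [180.0, 0.1, 165.7]
ft_force: [-1.3, -0.1, -0.8]
width: 85.4
gripper_force: 0.0
```

```bash
python3 - <<'E'
from h import *
c=wsnap('w2')
p,e,a=fit(c,TS,(596,68,-10),pad=6);print(p,e,a)
t=pickle.load(open("top.pkl","rb"));print(fit(t,TS,(596,68,-10),lo=40,hi=150,pad=4))
s=pickle.load(open("side.pkl","rb"));print(fit(s,TS,(596,68,-10),lo=40,hi=120,pad=4),fit(s,LS,(398,-237,-25),pad=4))
overlay(c,TS,p,(60,300,150,350),"pics/w2fit.png",k=2)
E
```

```text
2.7 [624.5  39.5 405.4] [1.7997e+02 5.0000e-02 1.6566e+02] [  21.9    6.2    9.     0.   -92.8 -126.3] [-1.3 -0.1 -0.8] 85.4
[598.22  65.03  -9.41] 584.0849673202615 7891.054901960785
(array([597.27,  71.  ,  -9.13]), np.float64(126.31176470588235), np.float64(684.3254901960784))
(array([601.43,  61.31,  -8.94]), np.float64(463.588725490196), np.float64(1098.956862745098)) (array([ 398.65, -241.47,  -18.26]), np.float64(328.3947712418301), np.float64(371.843137254902))
```

View pics/w2fit.png

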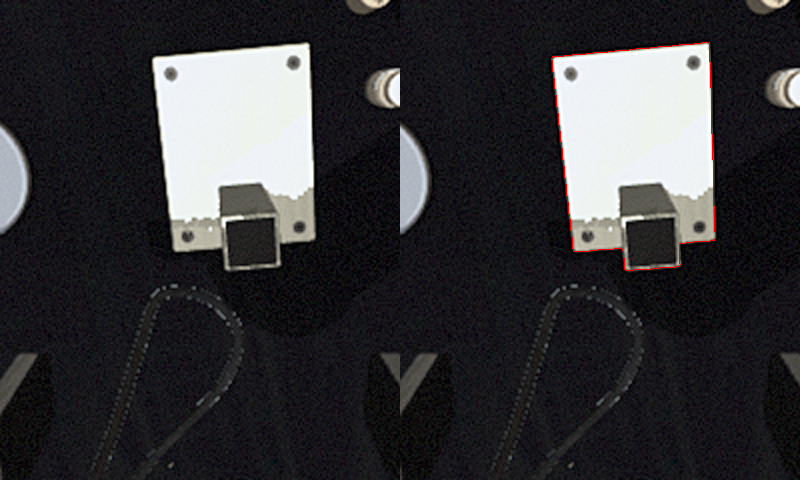

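The fit gives the tall stand at (598.2, 65.0), yaw -9.4°, with the outline matching the plate and post. The square is at (397.9, -236.6), yaw -25°. Now I return and grasp it.

Emit:
{"name": "move_arm", "arguments": {"commands": [[[-30,-54,0,0,0,-3,1],[-60,-108,0,0,0,-6,1],[-95,-160,0,0,0,-9,1],[-130,-205,0,0,0,-10.7,1],[-165,-245,0,0,0,-10.7,1]]]}}

```text
clock: 3.38
ee_pos: [457.9, -206.1, 405.3]
ee_rot: [180.0, 0.1, 155.0]
ft_force: [0.8, -0.3, 0.2]
width: 85.5
gripper_force: 0.0
```

Emit:
{"name": "move_arm", "arguments": {"commands": [[[-30,-28,0,0,0,0,1],[-44.3,-39.1,0,0,0,0,1],[-44.3,-39.1,-30,0,0,0,1],[-44.3,-39.1,-60,0,0,0,1],[-44.3,-39.1,-60,0,0,0,1]]]}}

```text
clock: 4.0
ee_pos: [415.3, -243.2, 342.6]
ee_rot: [-180.0, -0.2, 155.0]
ft_force: [0.2, 0.2, 1.1]
width: 85.4
gripper_force: 0.0
```

```bash
python3 - <<'E'
from h import *
c=wsnap('w3')
p,e,a=fit(c,LS,(398,-237,-25),pad=6);print(p,e,a)
E
```

```text
4.0 [ 415.3 -243.2  342.6] [-179.98   -0.22  155.03] [-6.300e+00 -1.610e+01 -1.840e+01 -1.000e-01 -8.790e+01 -1.087e+02] [0.2 0.2 1.1] 85.4
[ 398.5  -236.86  -25.44] 633.5111111111111 2511.329411764706
```

Emit:
{"name": "move_arm", "arguments": {"commands": [[[0.2,-1.4,-30,0,0,0,1],[0.2,-1.4,-60,0,0,0,1],[0.2,-1.4,-76.6,0,0,0,1],[0.2,-1.4,-76.6,0,0,0,1],[0.2,-1.4,-76.6,0,0,0,0]]], "force": 60}}

```text
clock: 4.68
ee_pos: [416.5, -245.2, 269.9]
ee_rot: [-180.0, 0.1, 155.0]
ft_force: [0.8, 0.0, 0.4]
width: 70.1
gripper_force: 0.0
```

Emit:
{"name": "move_arm", "arguments": {"commands": [[[0,0,0,0,0,0,-0.5],[0,0,0,0,0,0,-1],[0,0,0,0,0,0,-1],[0,0,0,0,0,0,-1],[0,0,0,0,0,0,-1]]], "force": 60}}

```text
clock: 5.3
ee_pos: [416.1, -245.0, 268.3]
ee_rot: [180.0, 0.0, 155.0]
ft_force: [0.7, -0.1, 1.8]
width: 7.2
gripper_force: 59.9
```

Emit:
{"name": "move_arm", "arguments": {"commands": [[[0,0,0,0,0,0,-1],[0,0,0,0,0,0,-1],[0,0,0,0,0,0,-1],[0,0,0,0,0,0,-1],[0,0,0,0,0,0,-1]]], "force": 80}}

```text
clock: 5.92
ee_pos: [416.1, -245.0, 268.4]
ee_rot: [180.0, 0.0, 155.0]
ft_force: [0.7, 0.4, 3.5]
width: 6.9
gripper_force: 79.2
```

Emit:
{"name": "move_arm", "arguments": {"commands": [[[0,0,20,0,0,0,-1],[0,0,50,0,0,0,-1],[0,0,85,0,0,0,-1],[0,0,115,0,0,0,-1],[0,0,130,0,0,0,-1]]]}}

```text
clock: 6.55
ee_pos: [415.9, -245.0, 398.4]
ee_rot: [180.0, -0.0, 155.0]
ft_force: [0.4, -0.2, -2.8]
width: 6.6
gripper_force: 78.5
```

Emit:
{"name": "move_arm", "arguments": {"commands": [[[0,30,0,0,0,2,-1],[15,70,0,0,0,4,-1],[30,110,0,0,0,6,-1],[50,150,0,0,0,8,-1],[70,190,0,0,0,10,-1]]]}}

```text
clock: 7.18
ee_pos: [486.2, -53.5, 396.4]
ee_rot: [-180.0, -0.2, 165.1]
ft_force: [0.8, -0.5, -2.0]
width: 6.9
gripper_force: 78.7
```

Emit:
{"name": "move_arm", "arguments": {"commands": [[[30,40,0,0,0,2,-1],[60,80,0,0,0,4,-1],[85,112,0,0,0,5.6,-1],[91,123,0,0,0,5.6,-1],[91,123,0,0,0,5.6,-1]]]}}

```text
clock: 7.8
ee_pos: [577.0, 68.3, 396.4]
ee_rot: [-179.9, -0.2, 170.6]
ft_force: [-0.5, -1.3, -2.3]
width: 6.9
gripper_force: 78.8
```

```bash
python3 -c "
from h import *
c=wsnap('w4');s=vision.camera('side');pickle.dump(s,open('s4.pkl','wb'))"
```

```text
7.8 [577.   68.3 396.4] [-1.7992e+02 -1.6000e-01  1.7064e+02] [  26.5   -0.5    1.1   -0.   -91.9 -125.9] [-0.5 -1.3 -2.3] 6.9
```

View pics/w4.png

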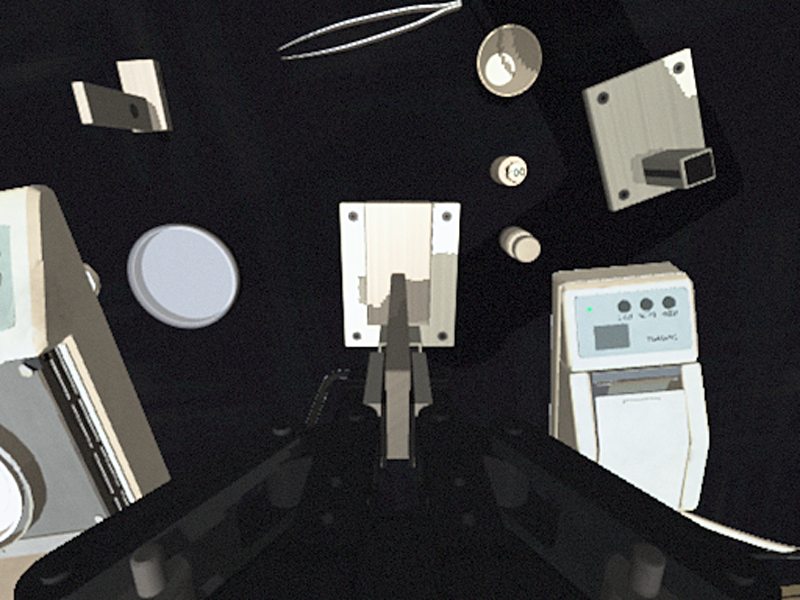

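Wrist view: the held square has its foot at columns 365–432 and rows 203 to about 325, centred over the tall plate (340–460). Everything else is undisturbed. I'll check the held tilt by projecting the expected foot corners, then refine the approach.

```bash
python3 - <<'E'
from h import *
c=pickle.load(open("w4.pkl","rb"))
# square assumed upright in tool: tool x = -square x
T=np.linalg.inv(c["view"])@np.linalg.inv(np.array(c["T_tool_cam"]))
def sq(P,off=19.6,ang=0):
    P=np.array(P,float)-[off,0,113.4]; Rr=R.from_euler("y",ang,degrees=True).as_matrix();P=P@Rr.T
    t=np.c_[-P[:,0],P[:,1],155-P[:,2]];return t@T[:3,:3].T+T[:3,3]
C=[[-35,-18,12],[-35,18,12],[-35,-18,0],[-35,18,0],[3,-4,12],[3,4,12],[3,-4,125],[3,4,125]]
for a in(-3,0,3): print(a,(proj(c,sq(C,ang=a))/.64).round(0).tolist())
print((proj(c,np.array([[-65,-50,12],[-65,50,12]])@R.from_euler("z",-9.41,degrees=True).as_matrix().T+[598.2,65,0])/.64).round())
g=cv2.resize(c["img"][120:220,215:300][:,:,::-1],None,fx=6,fy=6,interpolation=2);cv2.imwrite("pics/w4c.png",g)
E
```

```text
-3 [[365.0, 212.0], [432.0, 212.0], [366.0, 211.0], [430.0, 211.0], [391.0, 282.0], [406.0, 282.0], [386.0, 369.0], [413.0, 369.0]]
0 [[364.0, 203.0], [433.0, 203.0], [366.0, 200.0], [431.0, 200.0], [391.0, 273.0], [406.0, 273.0], [386.0, 372.0], [413.0, 372.0]]
3 [[364.0, 193.0], [434.0, 193.0], [365.0, 190.0], [432.0, 190.0], [391.0, 264.0], [406.0, 264.0], [386.0, 375.0], [413.0, 375.0]]
[[338. 202.]
 [460. 202.]]
```

View pics/w4c.png

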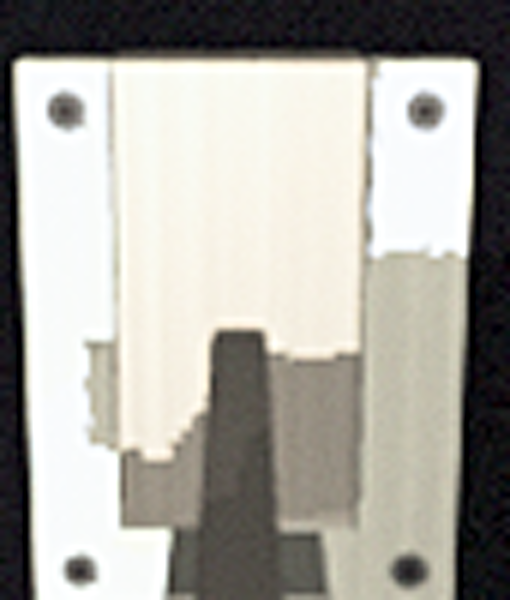

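Emit:
{"name": "move_arm", "arguments": {"commands": [[[0,0,-30,0,0,0,-1],[0,0,-60,0,0,0,-1],[0.3,0.2,-90,0,0,0,-1],[0.3,0.2,-106,0,0,0,-1],[0.3,0.2,-110,0,0,0,-1]]], "force": 110}}

```text
clock: 8.52
ee_pos: [576.9, 67.5, 287.7]
ee_rot: [-180.0, -0.0, 170.6]
ft_force: [-1.1, 0.5, -1.0]
width: 6.3
gripper_force: 109.1
```

Emit:
{"name": "move_arm", "arguments": {"commands": [[[4,-0.7,0,0,0,0,-1],[9,-1.5,0,0,0,0,-1],[13,-2.2,0,0,0,0,-1],[17,-2.8,0,0,0,0,-1],[19.7,-3.3,0,0,0,0,-1]]]}}

```text
clock: 9.15
ee_pos: [597.3, 64.9, 288.0]
ee_rot: [180.0, -0.0, 170.6]
ft_force: [0.4, 0.6, -1.0]
width: 6.4
gripper_force: 109.1
```

```bash
python3 - <<'E'
from h import *
c=wsnap('w5');s=robot.read_state();print(s["torque"],s["gripper_force"])
sd=vision.camera("side");pickle.dump(sd,open("s5.pkl","wb"))
a=cv2.resize(c["img"][60:240,170:340][:,:,::-1],None,fx=2.3,fy=2.3,interpolation=2)
b=cv2.resize(sd["img"][170:280,150:240][:,:,::-1],None,fx=4.2,fy=4.2,interpolation=2)
h=max(a.shape[0],b.shape[0]);im=np.zeros((h,a.shape[1]+b.shape[1],3),np.uint8);im[:a.shape[0],:a.shape[1]]=a;im[:b.shape[0],a.shape[1]:]=b;cv2.imwrite("pics/c5.png",im)
E
```

```text
9.15 [597.3  64.9 288. ] [ 1.8000e+02 -1.0000e-02  1.7061e+02] [  25.3    3.4   -6.1   -0.   -80.4 -124.7] [ 0.4  0.6 -1. ] 6.4
[ 0.00151392 -0.06696675  0.02412362] 109.10605788230896
```

View pics/c5.png

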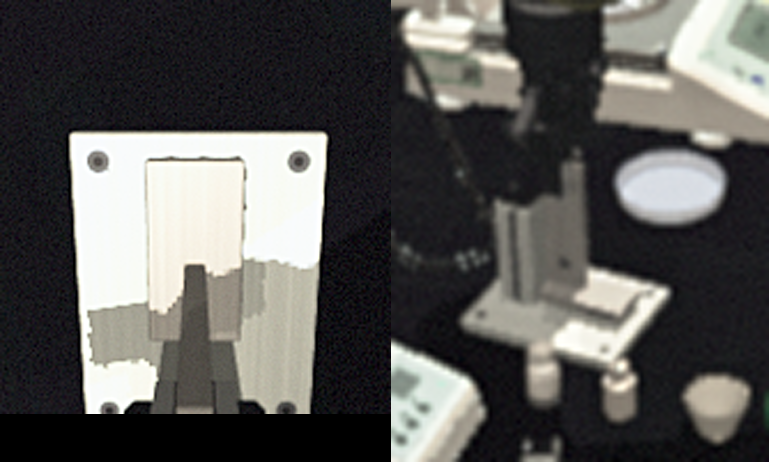

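Wrist: the foot spans columns 148–243 inside the plate (70–327), parallel to it. Side: the square is upright just in front of the post. I'll measure the lateral centring with sub-pixel edges.

```bash
python3 - <<'E'
from h import *
c=pickle.load(open("w5.pkl","rb"));g=cv2.cvtColor(c["img"],cv2.COLOR_RGB2GRAY).astype(float);b=c["img"][:,:,2].astype(float)
def edge(row,lo,hi,sign,ch=g):
    r=ch[row-1:row+2,lo:hi].mean(0);d=np.clip(sign*np.diff(r),0,None);k=d.argmax();s=slice(max(k-1,0),k+2)
    return (d[s]*np.arange(lo,hi-1)[s]).sum()/d[s].sum()+.5
Rs=R.from_euler("z",9.41,degrees=True).as_matrix()
loc=lambda u,v,z:(Rs@(onz(c,u,v,z)-[598.2,65.03,0])).round(2)
for row in(120,125,130,150,165):
    print(row,"plate",loc(edge(row,195,208,1),row,12),loc(edge(row,305,318,-1),row,12))
for row in(135,145,155,165): print(row,"blue",b[row,228:282].astype(int).tolist() if row==145 else "", "foot",loc(edge(row,231,239,-1,b),row,31.6),loc(edge(row,271,280,1,b),row,31.6))
E
```

```text
120 plate [-61.95 -49.02  12.  ] [-61.92  49.84  12.  ]
125 plate [-57.64 -49.25  12.  ] [-57.61  49.7   12.  ]
130 plate [-53.27 -49.22  12.  ] [-53.24  49.92  12.  ]
150 plate [-35.33 -49.14  12.  ] [-35.3   49.97  12.  ]
165 plate [-21.32 -49.24  12.  ] [-21.3   50.02  12.  ]
135 blue  foot [-51.21 -19.06  31.6 ] [-51.2   17.64  31.6 ]
145 blue [249, 249, 249, 252, 245, 181, 231, 244, 235, 238, 242, 242, 243, 240, 235, 239, 239, 239, 241, 240, 237, 235, 233, 238, 238, 238, 236, 239, 235, 236, 240, 240, 235, 237, 235, 236, 232, 232, 234, 234, 233, 235, 233, 233, 236, 235, 235, 178, 183, 255, 247, 245, 243, 245] foot [-42.96 -19.23  31.6 ] [-42.95  17.54  31.6 ]
155 blue  foot [-34.52 -19.38  31.6 ] [-34.51  17.33  31.6 ]
165 blue  foot [-25.88 -18.98  31.6 ] [-25.87  17.28  31.6 ]
```

Emit:
{"name": "move_arm", "arguments": {"commands": [[[0.2,1.1,-2,0,0,0,-1],[0.2,1.1,-4,0,0,0,-1],[0.2,1.1,-5.5,0,0,0,-1],[1.7,0.8,-5.5,0,0,0,-1],[3.2,0.6,-5.5,0,0,0,-1]]]}}

```text
clock: 9.88
ee_pos: [600.3, 65.5, 282.7]
ee_rot: [180.0, 0.0, 170.6]
ft_force: [0.2, -0.3, -1.8]
width: 6.2
gripper_force: 109.1
```

Emit:
{"name": "move_arm", "arguments": {"commands": [[[0.5,-0.1,0,0,0,0,-1],[1,-0.2,0,0,0,0,-1],[1.5,-0.3,0,0,0,0,-1],[2,-0.3,0,0,0,0,-1],[2,-0.3,0,0,0,0,-1]]]}}

```text
clock: 10.5
ee_pos: [602.2, 65.2, 282.5]
ee_rot: [180.0, -0.0, 170.6]
ft_force: [-0.2, 0.2, -3.3]
width: 6.8
gripper_force: 109.1
```

Emit:
{"name": "move_arm", "arguments": {"commands": [[[0.5,-0.1,0,0,0,0,-1],[1,-0.2,0,0,0,0,-1],[1,-0.2,0,0,0,0,-1],[1,-0.2,0,0,0,0,-1],[1,-0.2,0,0,0,0,-1]]]}}

```text
clock: 11.12
ee_pos: [603.2, 65.0, 282.6]
ee_rot: [180.0, -0.0, 170.6]
ft_force: [-0.5, 0.9, -2.6]
width: 6.4
gripper_force: 109.1
```

Emit:
{"name": "move_arm", "arguments": {"commands": [[[0.5,-0.1,0,0,0,0,-1],[1,-0.2,0,0,0,0,-1],[1,-0.2,0,0,0,0,-1],[1,-0.2,0,0,0,0,-1],[1,-0.2,0,0,0,0,-1]]]}}

```text
clock: 11.75
ee_pos: [603.9, 64.9, 282.6]
ee_rot: [-180.0, -0.1, 170.6]
ft_force: [-5.0, 0.8, 0.3]
width: 6.2
gripper_force: 109.4
```

Back contact with the post at about 5 N. Now down onto the plate.

Emit:
{"name": "move_arm", "arguments": {"commands": [[[0,0,-0.5,0,0,0,-1],[0,0,-1,0,0,0,-1],[0,0,-1.5,0,0,0,-1],[0,0,-1.5,0,0,0,-1],[0,0,-1.5,0,0,0,-1]]]}}

```text
clock: 12.38
ee_pos: [603.9, 64.8, 281.1]
ee_rot: [-180.0, -0.1, 170.6]
ft_force: [-5.0, 0.5, 0.6]
width: 5.8
gripper_force: 109.5
```

Emit:
{"name": "move_arm", "arguments": {"commands": [[[0,0,-0.3,0,0,0,-1],[0,0,-0.7,0,0,0,-1],[0,0,-0.7,0,0,0,-1],[0,0,-0.7,0,0,0,-1],[0,0,-0.7,0,0,0,-1]]]}}

```text
clock: 13.0
ee_pos: [603.9, 64.8, 280.5]
ee_rot: [-180.0, -0.1, 170.6]
ft_force: [-5.9, 0.3, 1.4]
width: 6.5
gripper_force: 109.7
```

Emit:
{"name": "move_arm", "arguments": {"commands": [[[0,0,-0.4,0,0,0,-1],[0,0,-0.8,0,0,0,-1],[0,0,-0.8,0,0,0,-1],[0,0,-0.8,0,0,0,-1],[0,0,-0.8,0,0,0,-1]]]}}

```text
clock: 13.62
ee_pos: [603.8, 64.8, 280.5]
ee_rot: [-180.0, -0.0, 170.6]
ft_force: [-6.9, 0.8, 4.5]
width: 6.1
gripper_force: 110.0
```

Emit:
{"name": "move_arm", "arguments": {"commands": [[[0,0,-0.3,0,0,0,-1],[0,0,-0.6,0,0,0,-1],[0,0,-0.6,0,0,0,-1],[0,0,-0.6,0,0,0,-1],[0,0,-0.6,0,0,0,-1]]]}}

```text
clock: 14.25
ee_pos: [603.8, 64.8, 280.5]
ee_rot: [-180.0, -0.0, 170.6]
ft_force: [-9.2, 1.7, 6.0]
width: 6.1
gripper_force: 110.3
```

```bash
python3 -c "
from h import *
c=wsnap('w6');print(robot.read_state()['torque'])"
```

```text
14.25 [603.8  64.8 280.5] [-1.7999e+02 -1.0000e-02  1.7064e+02] [  25.     4.6   -5.7    0.   -79.7 -124.4] [-9.2  1.7  6. ] 6.1
[ 0.56135703  3.05661122 -0.01747107]
```

Foot seated: z stopped at 280.5, as predicted from the pick height plus 12 mm. The moment (3.1 N m for 9 N) says the back contact is low, at the heel, so I pivot the top very slightly towards the post.

Emit:
{"name": "move_arm", "arguments": {"commands": [[[0.4,-0.1,0,0.01,0.1,0,-1],[0.9,-0.15,0,0.03,0.2,0,-1],[1.4,-0.2,0.1,0.05,0.3,0,-1],[1.4,-0.2,0.1,0.05,0.3,0,-1],[1.4,-0.2,0.1,0.05,0.3,0,-1]]]}}

```text
clock: 14.92
ee_pos: [604.9, 64.6, 280.5]
ee_rot: [-180.0, -0.4, 170.6]
ft_force: [-11.3, 2.0, 6.9]
width: 6.0
gripper_force: 110.6
```

```bash
python3 -c "
from h import *
c=wsnap('w7');print(robot.read_state()['torque'])"
```

```text
14.925 [604.9  64.6 280.5] [-179.98   -0.37  170.64] [  24.9    4.9   -5.3   -0.2  -80.1 -124.2] [-11.3   2.    6.9] 6.0
[ 0.61018945  3.7319865  -0.00948091]
```

```bash
python3 - <<'E'
from h import *
im=[]
for n in("w4","w5","w6","w7"):
    c=pickle.load(open(n+".pkl","rb"));b=c["img"].astype(float).mean(2)
    r=b[160:190,253:256].mean(1);d=np.clip(-np.diff(r),0,None);k=d.argmax();s=slice(k-2,k+3)
    e=(d[s]*np.arange(160,189)[s]).sum()/d[s].sum()+.5
    col=b[118:150,240:270].mean(1)
    # blade top end (bright/dark boundary) rows
    t=b[225:305,250:256].mean(1)
    print(n,"blade base row",e.round(2),"foot",col.astype(int).tolist());
    print("  top",t.astype(int).tolist())
    im.append(cv2.resize(c["img"][110:310,215:297][:,:,::-1],None,fx=2.4,fy=2.4,interpolation=2))
cv2.imwrite("pics/cmp.png",np.hstack(im))
E
```

```text
w4 blade base row 174.39 foot [22, 21, 24, 20, 24, 22, 23, 23, 20, 14, 56, 102, 223, 252, 248, 246, 246, 246, 245, 245, 245, 245, 245, 245, 244, 245, 244, 244, 244, 244, 243, 243]
  top [77, 77, 76, 77, 76, 76, 74, 76, 76, 76, 70, 82, 107, 128, 138, 136, 137, 137, 139, 138, 138, 136, 136, 134, 133, 133, 134, 135, 136, 135, 136, 135, 135, 134, 136, 136, 136, 135, 133, 133, 132, 132, 130, 132, 130, 133, 130, 129, 127, 125, 129, 128, 128, 130, 127, 129, 129, 128, 127, 126, 127, 127, 128, 127, 128, 127, 130, 135, 96, 11, 27, 25, 31, 26, 30, 25, 29, 24, 26, 27]
w5 blade base row 174.39 foot [230, 253, 251, 249, 249, 249, 249, 249, 252, 252, 192, 91, 225, 252, 247, 246, 246, 245, 245, 245, 245, 245, 245, 245, 244, 244, 244, 244, 244, 243, 243, 243]
  top [77, 76, 75, 77, 76, 77, 76, 77, 78, 74, 72, 85, 109, 130, 140, 136, 136, 136, 139, 139, 138, 137, 135, 134, 134, 132, 133, 134, 136, 136, 137, 134, 134, 136, 136, 136, 136, 135, 134, 133, 131, 131, 131, 131, 130, 131, 131, 128, 126, 127, 128, 127, 128, 130, 128, 129, 127, 127, 127, 128, 126, 127, 128, 125, 126, 129, 129, 131, 87, 64, 71, 
[... 483 characters left out ...]
27, 126, 127, 129, 127, 124, 127, 127, 127, 124, 127, 126, 125, 127, 129, 130, 98, 52, 43, 23, 36, 37, 28, 24, 27, 26, 33, 31]
w7 blade base row 174.26 foot [249, 249, 249, 249, 249, 249, 249, 249, 252, 251, 169, 117, 235, 251, 246, 245, 245, 244, 244, 245, 244, 244, 244, 244, 244, 243, 243, 243, 243, 243, 242, 242]
  top [75, 76, 76, 75, 76, 74, 74, 76, 75, 75, 72, 84, 107, 131, 137, 137, 135, 136, 136, 136, 136, 135, 133, 133, 131, 132, 132, 134, 134, 134, 135, 135, 134, 134, 134, 135, 134, 133, 134, 131, 131, 129, 131, 130, 130, 129, 128, 127, 127, 125, 126, 126, 127, 127, 127, 127, 125, 129, 126, 127, 126, 127, 126, 126, 126, 127, 127, 130, 85, 60, 69, 19, 21, 36, 35, 28, 25, 23, 26, 30]
```

View pics/cmp.png

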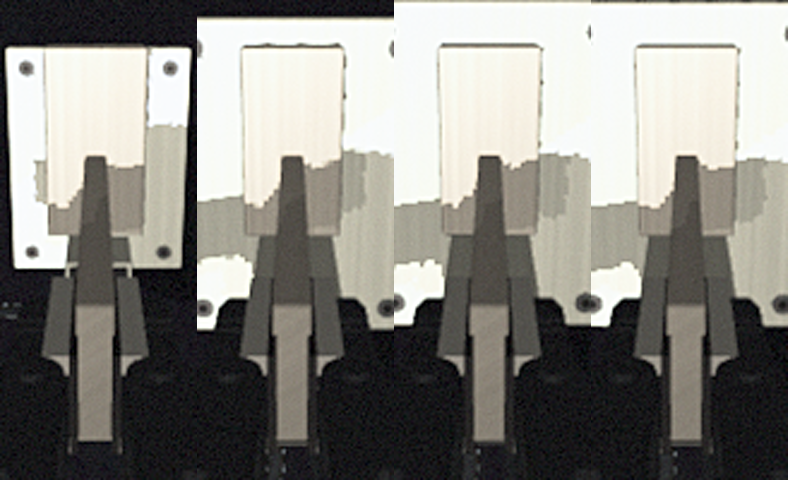

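In the images the square hasn't turned in the grip (blade base row 174.2–174.4). It was gripped upright with the tool at pitch 0, so tool pitch 0 is the flat pose. I'll go back to it, pivoting on the heel.

Emit:
{"name": "move_arm", "arguments": {"commands": [[[-0.4,0.1,0,-0.01,-0.1,0,-1],[-0.9,0.15,0,-0.03,-0.2,0,-1],[-1.4,0.2,-0.1,-0.06,-0.36,0,-1],[-1.4,0.2,-0.1,-0.06,-0.36,0,-1],[-1.4,0.2,-0.1,-0.06,-0.36,0,-1]]]}}

```text
clock: 15.6
ee_pos: [603.7, 64.8, 280.4]
ee_rot: [-180.0, 0.0, 170.6]
ft_force: [-8.4, 1.0, 7.2]
width: 6.2
gripper_force: 110.7
```

```bash
python3 -c "
from h import *
c=wsnap('w8');print(robot.read_state()['torque'])"
```

```text
15.6 [603.7  64.8 280.4] [-1.7998e+02  3.0000e-02  1.7064e+02] [  25.     4.6   -5.7    0.   -79.7 -124.4] [-8.4  1.   7.2] 6.2
[ 0.53609378  3.24387129 -0.03808939]
```

```bash
python3 - <<'E'
from h import *
c=pickle.load(open("w8.pkl","rb"));g=cv2.cvtColor(c["img"],cv2.COLOR_RGB2GRAY).astype(float);b=c["img"][:,:,2].astype(float)
def edge(row,lo,hi,sign,ch=g):
    r=ch[row-1:row+2,lo:hi].mean(0);d=np.clip(sign*np.diff(r),0,None);k=d.argmax();s=slice(max(k-1,0),k+2)
    return (d[s]*np.arange(lo,hi-1)[s]).sum()/d[s].sum()+.5
Rs=R.from_euler("z",9.41,degrees=True).as_matrix()
loc=lambda u,v,z:(Rs@(onz(c,u,v,z)-[598.2,65.03,0])).round(2)
for row in(120,130,145,160): print(row,"plate",loc(edge(row,190,208,1),row,12),loc(edge(row,303,325,-1),row,12))
for row in(135,142,149,156): print(row,"foot",loc(edge(row,230,240,-1,b),row,24),loc(edge(row,270,282,1,b),row,24))
col=g[120:140,240:270].mean(1);k=120+col[5:].argmin()+5;print("toe",k,loc(254,k,24))
E
```

```text
120 plate [-55.9  -49.17  12.  ] [-55.92  49.75  12.  ]
130 plate [-47.49 -49.04  12.  ] [-47.51  49.97  12.  ]
145 plate [-34.52 -49.08  12.  ] [-34.55  49.96  12.  ]
160 plate [-21.11 -49.16  12.  ] [-21.13  50.03  12.  ]
135 foot [-44.68 -18.24  24.  ] [-44.69  18.26  24.  ]
142 foot [-38.92 -18.32  24.  ] [-38.93  18.41  24.  ]
149 foot [-33.07 -18.45  24.  ] [-33.08  18.38  24.  ]
156 foot [-27.13 -18.47  24.  ] [-27.14  18.45  24.  ]
toe 128 [-50.35  -0.3   24.  ]
```

The square is centred to 0.4 mm, its sides are parallel to the plate's, and the toe at -50.3 puts the heel on the post face (+20). One slightly firmer press, then hand in.

Emit:
{"name": "move_arm", "arguments": {"commands": [[[0.3,0,-0.2,0,0,0,-1],[0.6,-0.1,-0.4,0,0,0,-1],[0.6,-0.1,-0.4,0,0,0,-1],[0.6,-0.1,-0.4,0,0,0,-1],[0.6,-0.1,-0.4,0,0,0,-1]]]}}

```text
clock: 16.27
ee_pos: [603.9, 64.8, 280.4]
ee_rot: [-180.0, -0.0, 170.7]
ft_force: [-13.4, 3.0, 9.7]
width: 6.2
gripper_force: 111.2
```

```bash
python3 -c "
from h import *
s=robot.read_state();print(s['ee_pos'],s['ee_rot'],s['ft_force'],s['torque'],s['gripper_force'])
if s['ft_force'][0]<-6 and s['ft_force'][2]>4 and abs(s['ee_rot'][1])<.25: print(robot.hand_in())"
```

```text
[603.92669322  64.8204325  280.44836947] [-1.79974264e+02 -2.49886807e-02  1.70652796e+02] [-13.41456905   2.99349044   9.71136865] [0.84694941 4.61532118 0.0518483 ] 111.2041175365448
the job is handed in; nothing more can be done
None
```

The large square is handed in, still gripped: it stands upright in the tall stand's corner, centred to within about 0.4 mm, pressed at about 13 N against the post and 10 N onto the plate; flatness was judged from tool pose, forces and images.

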